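# Stack the setting rings and book the job in

### The job

Thread all the setting rings that are on the bench over the fixture's post, the largest at the bottom and then one after another down in size, each fully home and flat, and put the green collar on last, right down on the stack. Then take the barcode reader from its cradle, aim it from its reading distance at the middle of the label on the board, hold it steady there for a good second, and lay it back in its cradle. Leave the other things on the bench where they are.

Things in the scene. Friction and masses are not known exactly. Their poses are not given: they have to be found in the camera images.
- fixture: stacking fixture, fixed to the bench: round steel base 90 mm across and 12 mm thick with an upright post of 20 mm diameter in its centre, its cylinder reaching 62 mm and the tip of its cone-shaped nose 72 mm above the bench. Origin: centre of the underside; z up along the post
- post_foot (a point): point on the post's axis at the top face of the base, 12 mm above the bench, where the lowest ring's underside rests
- ring64: bright steel ring, outside diameter 64 mm, 12 mm thick, bore 24 mm (2 mm clearance all round on the post), lying flat on the bench at the start, about 40 g (smallest) to 210 g (largest); may be absent. Origin: centre of the ring, 6 mm above its underside; z along its axis
- ring56: brass ring, outside diameter 56 mm, 12 mm thick, bore 24 mm (2 mm clearance all round on the post), lying flat on the bench at the start, about 40 g (smallest) to 210 g (largest); may be absent. Origin: centre of the ring, 6 mm above its underside; z along its axis
- ring48: blue ring, outside diameter 48 mm, 12 mm thick, bore 24 mm (2 mm clearance all round on the post), lying flat on the bench at the start, about 40 g (smallest) to 210 g (largest); may be absent. Origin: centre of the ring, 6 mm above its underside; z along its axis
- ring40: white plastic ring, outside diameter 40 mm, 12 mm thick, bore 24 mm (2 mm clearance all round on the post), lying flat on the bench at the start, about 40 g (smallest) to 210 g (largest); may be absent. Origin: centre of the ring, 6 mm above its underside; z along its axis
- ring32: red ring, outside diameter 32 mm, 12 mm thick, bore 24 mm (2 mm clearance all round on the post), lying flat on the bench at the start, about 40 g (smallest) to 210 g (largest); may be absent. Origin: centre of the ring, 6 mm above its underside; z along its axis
- collar: green retaining collar, always present: tube of 30 mm outside diameter, 20 mm tall, bore 24 mm, standing on end. Origin: its centre, 10 mm above its underside; z along its axis
- reader: hand-held barcode reader: square yellow barrel 130 mm long, 34 x 34 mm, black ends, a red window in the front end; 0.14 to 0.24 kg. Origin: its centre; x runs along the barrel towards the window and is the beam direction. It may be used any way up about that axis; grip it across its 34 mm width at the middle
- reader_window (a point): centre of the reader's window, 65 mm ahead of its origin along x. It reads a label whose middle lies on the beam (to 18 mm) about 100 mm ahead of the window (70 to 130 mm), with the beam within 43 degrees of the label's normal
- cradle: the reader's cradle, fixed: black base 124 x 64 mm, 8 mm thick, with two grey saddles 48 mm before and behind its middle; saddle floors 30 mm above the bench, side lips 12 mm higher and 41 mm apart; open for the fingers in the 80 mm between the saddles. Origin: centre of the underside; x along the resting barrel (at the start the reader's window points to +x)
- cradle_seat (a point): where the reader's origin lies when it rests in the cradle, 47 mm above the bench
- label: printed bar pattern, white paper 66 mm wide x 50 mm on an aluminium plate 90 x 80 mm, leaning back on the fixed board stand: its face looks towards the robot's side and 35 degrees upward. Origin: middle of the label's face, 85 mm above the bench; z is the outward normal of the face (35 degrees above level)
- board: stand that carries the label plate, fixed; dark base 70 mm deep x 90 mm wide x 12 mm thick, the top of the plate about 120 mm above the bench. Origin: on the bench, 15 mm behind the base edge nearest the label side; -x is the side that the label faces
- oil_bottle: small oil bottle with a red cap, 44 mm across, 120 mm tall; a bystander, leave it where it is. Origin: centre of its underside
- tape_roll: orange roll of tape lying flat, 72 mm across, 20 mm high (not part of the stack); a bystander, leave it where it is. Origin: centre of its underside
- hex_nut: loose steel hexagon nut, 24 mm across, 13 mm high; a bystander, leave it where it is. Origin: centre of its underside
- screwdriver: screwdriver with a red handle, lying; a bystander, leave it where it is. Origin: centre of its underside (lying, near its middle)
- gauge_block: steel block 30 x 20 x 20 mm; a bystander, leave it where it is. Origin: centre of its underside
There are look-alikes about, which are no part of the job. Several things have the shape of the ring32; the one meant has the colours described above.

How it is judged:
On the way, in this order (a step that is already met when the one before it is completed fails the run):
1. ring64 is fully home on the post, resting on the base or on the next larger ring present (horizontal distance between ring64 and post_foot below 0.006 m and angle between the z axis of ring64 and the z axis of fixture, either way round below 0.1 rad and height (world z) of ring64 below 0.0205 m), for 0.2 s.
2. ring56 is fully home on the post, resting on the base or on the next larger ring present (horizontal distance between ring56 and post_foot below 0.006 m and angle between the z axis of ring56 and the z axis of fixture, either way round below 0.1 rad and (height (world z) of ring56 below 0.0205 m or distance between ring56 and ring64 below 0.0145 m)), for 0.2 s.
3. ring48 is fully home on the post, resting on the base or on the next larger ring present (horizontal distance between ring48 and post_foot below 0.006 m and angle between the z axis of ring48 and the z axis of fixture, either way round below 0.1 rad and (height (world z) of ring48 below 0.0205 m or distance between ring48 and ring64 below 0.0145 m or distance between ring48 and ring56 below 0.0145 m)), for 0.2 s.
4. ring40 is fully home on the post, resting on the base or on the next larger ring present (horizontal distance between ring40 and post_foot below 0.006 m and angle between the z axis of ring40 and the z axis of fixture, either way round below 0.1 rad and (height (world z) of ring40 below 0.0205 m or distance between ring40 and ring64 below 0.0145 m or distance between ring40 and ring56 below 0.0145 m or distance between ring40 and ring48 below 0.0145 m)), for 0.2 s.
5. ring32 is fully home on the post, resting on the base or on the next larger ring present (horizontal distance between ring32 and post_foot below 0.006 m and angle between the z axis of ring32 and the z axis of fixture, either way round below 0.1 rad and (height (world z) of ring32 below 0.0205 m or distance between ring32 and ring64 below 0.0145 m or distance between ring32 and ring56 below 0.0145 m or distance between ring32 and ring48 below 0.0145 m or distance between ring32 and ring40 below 0.0145 m)), for 0.2 s.
6. the collar is down on top of the stack (horizontal distance between collar and post_foot below 0.006 m and angle between the z axis of collar and the z axis of fixture, either way round below 0.1 rad and (distance between collar and ring64 below 0.0188 m or distance between collar and ring56 below 0.0188 m or distance between collar and ring48 below 0.0188 m or distance between collar and ring40 below 0.0188 m or distance between collar and ring32 below 0.0188 m)), for 0.2 s.
7. the reader is held steady for a second with its beam on the middle of the label, about 100 mm away (x of label in the frame of reader between 0.135 and 0.195 m and y of label in the frame of reader between -0.018 and 0.018 m and z of label in the frame of reader between -0.018 and 0.018 m and angle between the x axis of reader and the z axis of label, either way round below 0.75 rad and z of reader_window in the frame of label above 0.03 m and linear speed of reader below 0.04 m/s), for 1 s.
At the end, for the whole second after the job is handed in: Every ring present flat on the post (0.1 rad, within 6 mm of the axis), largest lowest, gaps under 2.5 mm; collar likewise on top; reader in its cradle within 18 mm of its seat and 0.12 rad; all released and at rest (all of step 1 and all of step 2 and all of step 3 and all of step 4 and all of step 5 and all of step 6 and horizontal distance between reader and cradle_seat below 0.018 m and height (world z) of reader between 0.042 and 0.052 m and angle between the x axis of reader and the x axis of cradle, either way round below 0.12 rad and linear speed of each of reader, ring64, ring56, ring48, ring40, ring32, collar below 0.02 m/s); the robot touches nothing.
It fails at once if one of the bystanders was pushed away (over 60 mm) (distance of any of oil_bottle, tape_roll, hex_nut, screwdriver, gauge_block from where it was at the start of the episode above 0.06 m).
Of ring64, ring56, ring48, ring40, ring32 only 3 to 4 are there at a start; the rules pass over those that are not, and their reading is None.
At some moment in a run one of ring64, ring56, ring48, ring40, ring32, collar may be knocked a few centimetres aside while the robot is not near it.
Once in a run the grip may slacken for a moment while it holds something.
It also fails if it takes over 208 s, if anything falls off the work surface, if the arm or the gripper's body presses on something with over 40 N, if the wrist force passes 120 N, or if a joint passes its speed limit or range.

### The arm

A 7-joint arm with a two-finger parallel gripper is mounted at the origin on the work surface. World frame = base frame: x ahead of the robot, y to its left, z up, the work surface at z = 0. Lengths are in m, angles in rad, forces in N, time in s.
With the tool pointing down it reaches from about 0.425 to 0.875 m from the base axis. Payload 9.9 kg.
Tool frame: the origin (TCP) lies on the centre line of the jaws, within the pads' length; the fingertips stand 8 mm ahead of it and the grasp point (between the pads) lies 11 mm behind it; z points along the fingers, y is the line along which they close (so a half turn about z gives the same grasp; the last joint's range is limited). The gripper opens to 85 mm and grips with 20 to 120 N. Pads are 22 mm wide; open, the fingers measure 114 mm over their backs; the gripper's body (76 mm by 85 mm) begins 54 mm behind the grasp point. The pads swing forward as they close: fully open they stand 13 mm farther back than shut.
Start: joints at [-1.432, 0.576, 0.025, 1.437, -0.015, 1.129, -0.057], TCP at [0.149, 0.658, 0.239] pointing down, gripper open.
Joint ranges: [-2.76, 2.76], [-0.34, 2.15], [-1.52, 1.57], [0.19, 2.46], [-1.09, 4.23], [0.17, 1.99], [-2.82, 2.82]. Speed limits (rad/s): [2.22, 2.22, 3.01, 3.01, 3.14, 3.14, 3.14].

### API

Orientations are given as a unit quaternion [w, x, y, z].
In Python, from rig import env gives the robot as it stands. Calls block until the motion is done:
- env.move_to(position, orientation): joint-space move of the TCP to a pose.
- env.movel(position, orientation=None, vel=0.15): straight line of the TCP; orientation=None keeps the orientation; vel is the mean speed in m/s.
- env.goto_joints(angles): joint-space move.
- env.move_gripper(opening, grip_force=None): finger opening in m; grip_force is the grip in N (None keeps the last); returns when the fingers have stopped.
- env.dwell(seconds).
- env.solve_ik(position, orientation): joint angles nearest the present ones, or None.
- env.capture(name): name is "scene" or "top" or "wrist"; returns a dict with "img" (420x560x3 uint8, red, green, blue), "vertical_fov" (degrees; the focal length in pixels is half the picture's height over the tangent of half this angle, whatever the lens; pixels are square), "cx", "cy" (the principal point, pixels), "R" (3x3) and "t" (3): a world point X has camera coordinates R X + t; the wrist camera has in their place "T_tool_cam" (4x4, takes a point from camera to tool coordinates, whose origin is the TCP and whose axes are the flange's). Camera axes: x right, y down, z forward; pixel columns grow to the right and rows downward; lengths in m; the calibration is good to about 2 mm. A picture is of the moment at which its call begins: read the wrist's pose just before it. There is no depth.
A pose or a line that the arm cannot do raises env.IKError and nothing moves.
- env.close_job(): hands the job in; it is judged then, once.
Readings, each from a call of its own:
- env.current_time(): time.
- env.current_joint_pos(): joint angles.
- env.current_joint_velocities(): joint speeds.
- env.current_joint_efforts(): joint torques, N m.
- env.current_eef_pos(): TCP position.
- env.current_orientation(): TCP orientation.
- env.current_force(): force on the tool from outside, world axes, zero at the start.
- env.current_torque(): the same for the moment, N m.
- env.current_opening(): finger opening in m.
- env.current_grasp_force(): force on a finger pad.
Only numpy, scipy, OpenCV 4.12 (cv2) and the standard library are available. Lean on these libraries where they do the work, as an engineer would, in place of code of your own. Each camera call takes 0.05 s, during which the arm holds its last target. There are 200 camera calls.

## Working session

There is one attempt and no reset: what is moved stays moved. The work goes in short steps, each a Python script; the robot and the scene stay as the last script left them, time stands still between calls to the robot, and variables do not carry over. Pictures are saved under pics/ and viewed, at most 14 in all, crops included, and the job is handed in when it is done.

```bash
ls; mkdir -p pics; python3 - <<'E'
from rig import env
import cv2, numpy as np
for n in ("scene","top"):
    c=env.capture(n); cv2.imwrite(f"pics/{n}0.png",cv2.resize(c["img"][:,:,::-1],(800,600),interpolation=cv2.INTER_CUBIC))
    print(n,c["vertical_fov"],c["cx"],c["cy"],np.round(c["R"],3).tolist(),np.round(c["t"],3))
print(env.current_orientation(),env.current_eef_pos(),env.current_time())
c=env.capture("wrist");print(c["vertical_fov"],np.round(c["T_tool_cam"],3).tolist(), c["cx"],c["cy"])
E
```

```text
pics
scene 52.834132885576 284.8619390199087 207.20417629770725 [[-0.854, 0.521, -0.004], [0.305, 0.493, -0.815], [-0.422, -0.697, -0.58]] [ 0.536 -0.127  1.134]
top 50.44702976875257 281.67667821409503 211.33565354915552 [[-0.019, -1.0, -0.008], [-0.996, 0.019, -0.092], [0.092, 0.006, -0.996]] [0.019 0.612 1.035]
[-6.59302272e-05  1.11149597e-01  9.93803400e-01 -7.50941212e-04] [0.14904092 0.65793474 0.23853426] 0.1
68.68163753182536 [[-0.001, -0.949, -0.316, 0.082], [1.0, -0.0, -0.0, -0.0], [0.0, -0.316, 0.949, -0.134], [0.0, 0.0, 0.0, 1.0]] 280.02005820554086 207.92510588581493
```

View pics/top0.png

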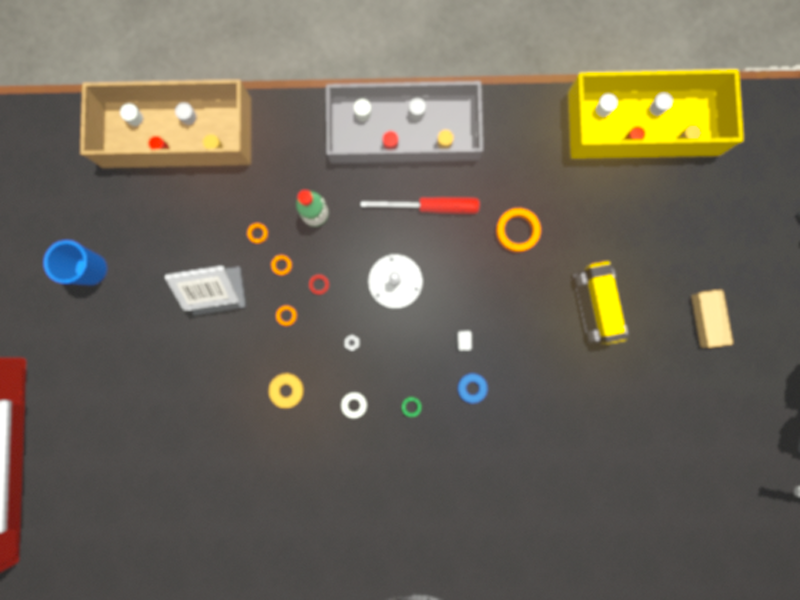

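View pics/scene0.png

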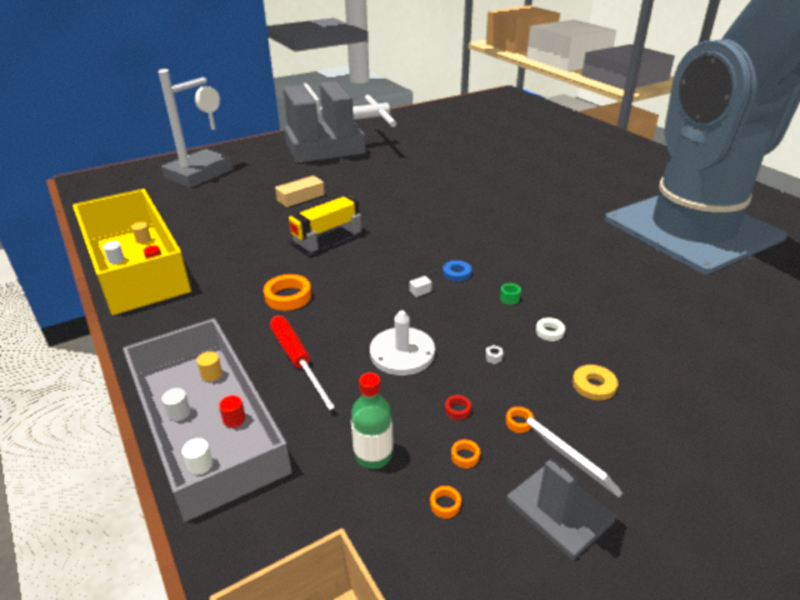

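```bash
cat > h.py <<'E'
from rig import env
import cv2, numpy as np
from scipy.spatial.transform import Rotation as Rot
def down(a): return np.array([0,np.cos(a/2),np.sin(a/2),0])
def toolT():
    q=np.array(env.current_orientation()); T=np.eye(4)
    T[:3,:3]=Rot.from_quat(np.r_[q[1:],q[0]]).as_matrix(); T[:3,3]=env.current_eef_pos(); return T
def cap(name):
    T=toolT() if name=="wrist" else None
    c=env.capture(name); f=c["img"].shape[0]/2/np.tan(np.radians(c["vertical_fov"])/2)
    if T is not None: C=T@c["T_tool_cam"]
    else:
        C=np.eye(4); C[:3,:3]=np.array(c["R"]).T; C[:3,3]=-C[:3,:3]@np.array(c["t"])
    return dict(img=c["img"],f=f,cx=c["cx"],cy=c["cy"],C=C)
def unproj(c,px,z):
    px=np.atleast_2d(px).astype(float)
    d=np.c_[(px[:,0]-c["cx"])/c["f"],(px[:,1]-c["cy"])/c["f"],np.ones(len(px))]@c["C"][:3,:3].T
    o=c["C"][:3,3]; return (o+d*((z-o[2])/d[:,2])[:,None])[:,:2]
HSV=dict(ring56=((17,90,110),(28,255,255)),ring48=((100,100,60),(120,255,255)),ring40=((0,0,150),(179,50,255)),
 fixture=((0,0,120),(179,60,255)),collar=((50,100,30),(85,255,255)),ring32=((172,110,60),(5,255,255)),reader=((22,150,100),(34,255,255)))
DIA=dict(ring56=.056,ring48=.048,ring40=.040,ring32=.032,collar=.030,fixture=.090)
TOP=dict(ring56=.012,ring48=.012,ring40=.012,ring32=.012,collar=.020,fixture=.012)
def find(c,name,near=None,tol=.12,z=None):
    """list of (x,y,equivalent diameter) of coloured blobs of about the right size, nearest first"""
    h=cv2.cvtColor(c["img"],cv2.COLOR_RGB2HSV); lo,hi=HSV[name]
    if lo[0]>hi[0]: m=cv2.inRange(h,(lo[0],)+lo[1:],(179,)+hi[1:])|cv2.inRange(h,(0,)+lo[1:],hi)
    else: m=cv2.inRange(h,lo,hi)
    r=[]
    for k in cv2.findContours(m,cv2.RETR_EXTERNAL,cv2.CHAIN_APPROX_NONE)[0]:
        if len(k)<12: continue
        p=unproj(c,k[:,0],TOP[name] if z is None else z).astype(np.float32)
        (x,y),(a,b),_=cv2.fitEllipse(p*1000); 
        if .8*DIA[name]<(a+b)/2000<1.25*DIA[name] and a/b>.75: r.append((x/1000,y/1000,(a+b)/2000))
    if near is not None: r=sorted((q for q in r if np.hypot(q[0]-near[0],q[1]-near[1])<tol),key=lambda q:np.hypot(q[0]-near[0],q[1]-near[1]))
    return r
E
python3 - <<'E'
from h import *
c=cap("top")
for n in DIA: print(n,np.round(find(c,n),4).tolist())
k=.7
for n,p,z in (("reader front",(599,266),.064),("reader back",(616,341),.064),("label",(205,290),.085),("bottle",(305,198),.12),("fix",(395,280),.012),("nut",(352,342),.013),("block",(465,340),.02)):
    print(n,unproj(c,np.array(p)*k,z).round(3))
E
```

```text
ring56 [[0.4691, 0.2068, 0.061]]
ring48 [[0.4673, -0.1059, 0.0497]]
ring40 [[0.4431, 0.0932, 0.0429]]
ring32 [[0.6472, 0.1504, 0.0344], [0.8974, 0.0249, 0.0271]]
collar [[0.4387, -0.0028, 0.0318]]
fixture [[0.6506, 0.0197, 0.0968]]
reader front [[ 0.661 -0.312]]
reader back [[ 0.539 -0.333]]
label [[0.632 0.32 ]]
bottle [[0.768 0.155]]
fix [[0.651 0.02 ]]
nut [[0.547 0.094]]
block [[ 0.547 -0.096]]
```

```bash
cat >> h.py <<'E'
A=np.pi
def hover(p,z=.15,a=A,off=.082):
    """camera straight above p"""
    env.move_to([p[0]-off*np.cos(a),p[1]-off*np.sin(a),z],down(a))
def look(name,p,z=None):
    hover(p); env.dwell(.15); c=cap("wrist"); r=find(c,name,p,.05,z); 
    if r and np.hypot(r[0][0]-p[0],r[0][1]-p[1])>.012:   # recentre
        hover(r[0]); env.dwell(.15); c=cap("wrist"); r=find(c,name,r[0],.03,z)
    return (r[0] if r else None),c
def save(c,fn,s=1): cv2.imwrite("pics/"+fn,cv2.resize(c["img"][:,:,::-1],None,fx=s,fy=s,interpolation=cv2.INTER_CUBIC))
E
python3 - <<'E'
from h import *
env.move_to([.65,.15,.25],down(A))
r,c=look("fixture",(.6506,.0197)); print(r,env.current_time()); print(find(c,"fixture"))
save(c,"fix.png"); np.save("fix.npy",r[:2] if r else [0,0])
r,c2=look("ring56",(.469,.207)); print(r,env.current_time()); save(c2,"r56.png")
cv2.imwrite("pics/a.png",np.hstack([cv2.resize(x["img"][:,:,::-1],(400,300)) for x in(c,c2)]))
E
```

```text
(0.6471973876953125, 0.019407432556152345, 0.08859130859375) 3.6917
[(0.6471973876953125, 0.019407432556152345, 0.08859130859375)]
(0.46562689208984376, 0.20639765930175782, 0.05480342292785644) 4.9083
```

View pics/a.png

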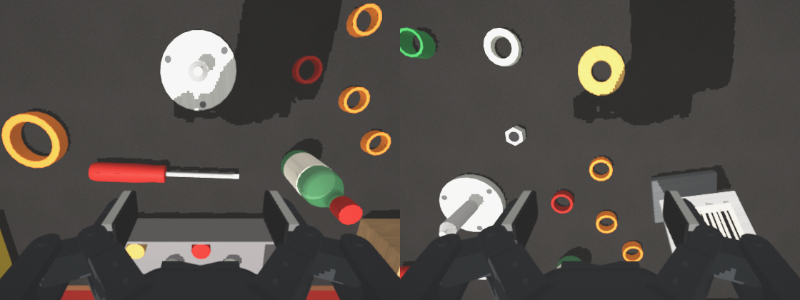

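```bash
cat >> h.py <<'E'
from math import asin,cos,sin
def back(opening):
    L=57.15; t0=asin(-.103); return (cos(t0)-cos(asin(-.103+opening*500/L)))*L/1000
def tcp_z(tip,opening): return tip+.008-back(opening)
E
python3 - <<'E'
from h import *
env.move_to([.53,0,.08],down(A)); env.move_gripper(0.0)
env.movel([.53,0,.03]); f0=env.current_force()[2]
for z in np.arange(.026,.003,-.002):
    env.movel([.53,0,z],vel=.03); env.dwell(.1); f=env.current_force()[2]-f0
    print(round(z,3),round(env.current_eef_pos()[2],4),round(f,2))
    if abs(f)>3: break
env.movel([.53,0,.1]); print(env.current_opening(),env.current_time())
E
```

```text
0.026 0.0264 -0.24
0.024 0.024 -0.07
0.022 0.022 -0.45
0.02 0.02 0.03
0.018 0.0179 0.89
0.016 0.016 0.21
0.014 0.014 -0.17
0.012 0.012 0.68
0.01 0.01 0.72
0.008 0.0081 4.06
-0.00014055175579481686 11.3417
```

```bash
cat >> h.py <<'E'
def pick(name,p,tip=.002,force=40,lift=.15):
    D=DIA[name]; z=tcp_z(tip,D)
    env.move_gripper(min(.085,D+.018)); env.move_to([p[0],p[1],.09],down(A)); env.movel([p[0],p[1],z],vel=.12)
    env.move_gripper(max(0,D-.02),force); env.dwell(.2); o=env.current_opening()
    if lift: env.movel([p[0],p[1],lift],vel=.2)
    print("pick",name,"opening",round(o,4),round(env.current_opening(),4),"F",round(env.current_grasp_force(),1),"t",round(env.current_time(),1))
    return abs(env.current_opening()-D)<.005
E
python3 - <<'E'
from h import *
p=(.46563,.2064)
pick("ring56",p,lift=0); env.move_gripper(.075); env.movel([p[0],p[1],.1])
r,c=look("ring56",p); print(r)
E
```

```text
pick ring56 opening 0.0536 0.0536 F 41.5 t 14.3
(0.46555926513671875, 0.2059952087402344, 0.05473211860656738)
```

```bash
cat >> h.py <<'E'
FIX=np.load("fix.npy")+[0,.0004]
def place(name,bottom,tip=.002):
    D=DIA[name]; x,y=FIX; h=lambda b: tcp_z(tip,D)+b
    env.move_to([x,y,max(.15,h(.09))],down(A)); o=env.current_opening()
    if abs(o-D)>.006: print("LOST",name,o); return False
    env.movel([x,y,h(.08)]); env.dwell(.2); f0=np.array(env.current_force()); 
    for b in list(np.arange(.07,bottom+.003,-.01))+[bottom+.001]:
        env.movel([x,y,h(b)],vel=.08); f=np.array(env.current_force())-f0
        if np.linalg.norm(f)>12: print("contact at bottom",round(b,4),f.round(1)); break
    print("before release F",(np.array(env.current_force())-f0).round(1),"open",round(env.current_opening(),4))
    env.move_gripper(min(.085,D+.014)); env.dwell(.2); env.movel([x,y,.17],vel=.2); return True
E
python3 - <<'E'
from h import *
p=(.46556,.20635)
if pick("ring56",p): print(place("ring56",.012))
r,c=look("ring56",FIX,z=.024); print(r,env.current_time()); save(c,"p56.png")
E
```

```text
pick ring56 opening 0.0533 0.0535 F 42.3 t 19.0
before release F [-0.2 -0.8  0.5] open 0.0533
True
(0.64662646484375, 0.016923479080200195, 0.05471849250793457) 24.75
```

View pics/p56.png

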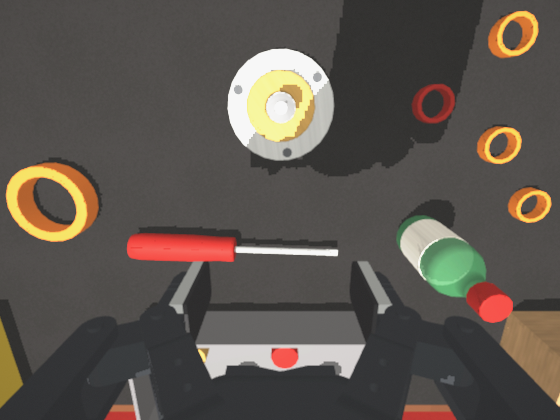

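```bash
cat >> h.py <<'E'
GUESS=dict(ring48=(.467,-.106),ring40=(.443,.093),ring32=(.647,.150),collar=(.4387,-.0028))
def do(name,bottom,tip=.002):
    t=find(cap("top"),name,GUESS[name],.12); print(name,"top",np.round(t,4).tolist())
    g=(t[0][:2] if t else GUESS[name]); r,c=look(name,(g[0]-.003,g[1]))
    if r is None or abs(r[2]-DIA[name])>.004: print("not seen",r); save(c,"miss.png"); return False
    print("wrist",np.round(r,4))
    if not pick(name,(r[0],r[1]+.0004),tip): return False
    if not place(name,bottom,tip): return False
    return True
E
python3 - <<'E'
from h import *
if do("ring48",.024):
    c=(hover(FIX),env.dwell(.2),cap("wrist"))[2]; im=c["img"][40:180,180:380,::-1]
    print(find(c,"ring48",FIX,.05,.036),find(c,"ring56",FIX,.05,.024)); ok=do("ring40",.036)
    hover(FIX);env.dwell(.2);c=cap("wrist"); im2=c["img"][40:180,180:380,::-1]
    print(ok,env.current_time(),find(c,"ring40",FIX,.05,.048)); cv2.imwrite("pics/b.png",cv2.resize(np.hstack([im,im2]),(800,280)))
E
```

```text
ring48 top [[0.4673, -0.1058, 0.0496]]
wrist [ 0.4644 -0.107   0.0469]
pick ring48 opening 0.0462 0.0457 F 41.0 t 28.8
before release F [ 1.4 -0.4  2.9] open 0.0457
[(0.6470558471679687, 0.01946352767944336, 0.045372169494628904)] [(0.6476786499023437, 0.020915666580200196, 0.050087610244750974)]
ring40 top []
wrist [0.4397 0.0925 0.0393]
pick ring40 opening 0.0374 0.0376 F 40.2 t 38.2
before release F [-0.2 -1.6  1.5] open 0.0378
True 43.15 []
```

View pics/b.png

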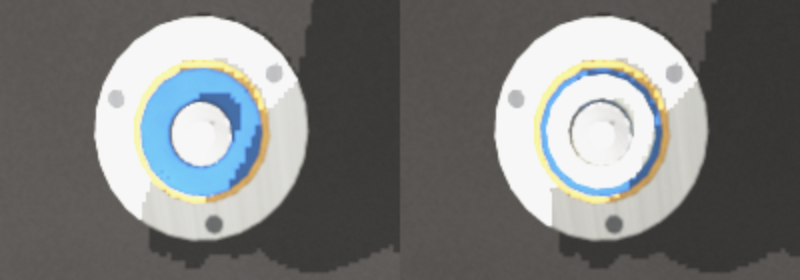

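```bash
python3 - <<'E'
from h import *
if do("ring32",.048):
    hover(FIX);env.dwell(.2);c=cap("wrist"); im=c["img"][40:180,180:380,::-1]
    print(find(c,"ring32",FIX,.05,.060),env.current_time())
    s=cap("scene")["img"][150:290,200:400,::-1]
else: 
    c=cap("wrist"); im=c["img"][40:180,180:380,::-1]; s=im
cv2.imwrite("pics/c.png",cv2.resize(np.hstack([im,s]),(800,280),interpolation=cv2.INTER_CUBIC))
E
```

```text
ring32 top []
wrist [0.6445 0.1499 0.0314]
pick ring32 opening 0.0298 0.0298 F 39.5 t 46.9
before release F [-0.6 -0.1  1.4] open 0.0298
[(0.6464625854492188, 0.019526931762695314, 0.029787518501281737)] 50.9417
```

View pics/c.png

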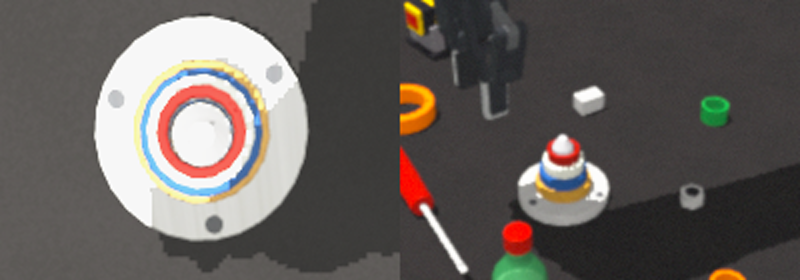

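```bash
python3 - <<'E'
from h import *
print(do("collar",.060,.005))
hover(FIX);env.dwell(.2);c=cap("wrist"); im=c["img"][40:180,180:380,::-1]
print(find(c,"collar",FIX,.05,.080),env.current_time())
s=cap("scene")["img"][150:290,200:400,::-1]
cv2.imwrite("pics/d.png",cv2.resize(np.hstack([im,s]),(800,280),interpolation=cv2.INTER_CUBIC))
# reader from above
R=(.598,-.323); hover(R,.22); env.dwell(.2); c=cap("wrist"); save(c,"rd.png")
h=cv2.cvtColor(c["img"],cv2.COLOR_RGB2HSV); m=cv2.inRange(h,*HSV["reader"])
for k in cv2.findContours(m,cv2.RETR_EXTERNAL,cv2.CHAIN_APPROX_SIMPLE)[0]:
    if cv2.contourArea(k)>400:
        (x,y),wh,an=cv2.minAreaRect(unproj(c,k[:,0],.064).astype(np.float32)); print(x,y,wh,an)
E
```

```text
collar top []
wrist [ 0.4357 -0.0041  0.029 ]
pick collar opening 0.0278 0.0278 F 39.4 t 54.9
before release F [ 2.1 -1.8  3.4] open 0.028
True
[(0.6468175048828125, 0.019469039916992188, 0.027587846755981447)] 58.8833
0.9455512762069702 -0.4657841622829437 (0.037474341690540314, 0.11447200924158096) 55.14436721801758
0.8571891188621521 -0.337699830532074 (0.08840152621269226, 0.09762542694807053) 0.09373980015516281
0.8397586345672607 -0.5268070101737976 (0.016181357204914093, 0.09930571168661118) 40.9420051574707
0.5958155393600464 -0.3250281810760498 (0.09456687420606613, 0.03377113118767738) 9.583158493041992
```

View pics/d.png

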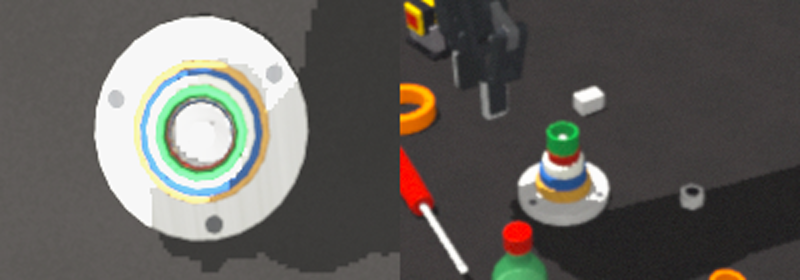

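View pics/rd.png

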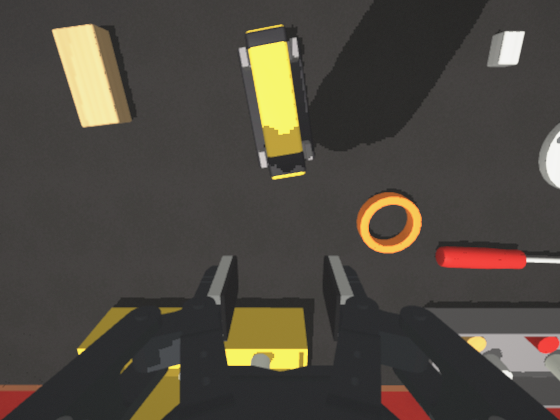

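```bash
python3 - <<'E'
from h import *
env.move_to([.65,.0,.22],down(A)); hover((.575,.32),.2); env.dwell(.2); c=cap("wrist")
np.savez("lab.npz",**c); im=c["img"][:,:,::-1]; save(c,"lab.png"); print(env.current_time())
o=unproj(c,[[280,100]],.085); print(o)
E
```

```text
63.2083
[[0.5718179  0.31779165]]
```

View pics/lab.png

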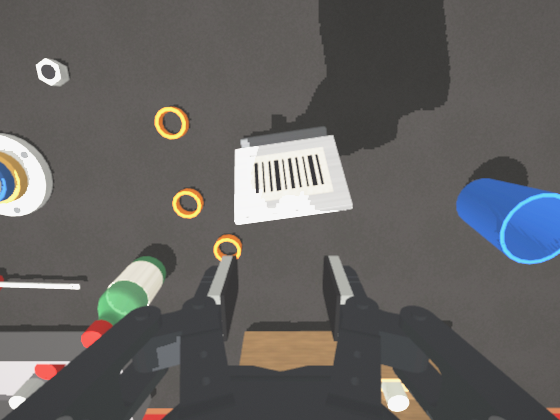

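```bash
python3 - <<'E'
import cv2
im=cv2.imread("pics/lab.png")[122:232,225:357]; cv2.imwrite("pics/lab2.png",cv2.resize(im,None,fx=5,fy=5,interpolation=cv2.INTER_CUBIC))
E
```

```text
(no output)
```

View pics/lab2.png

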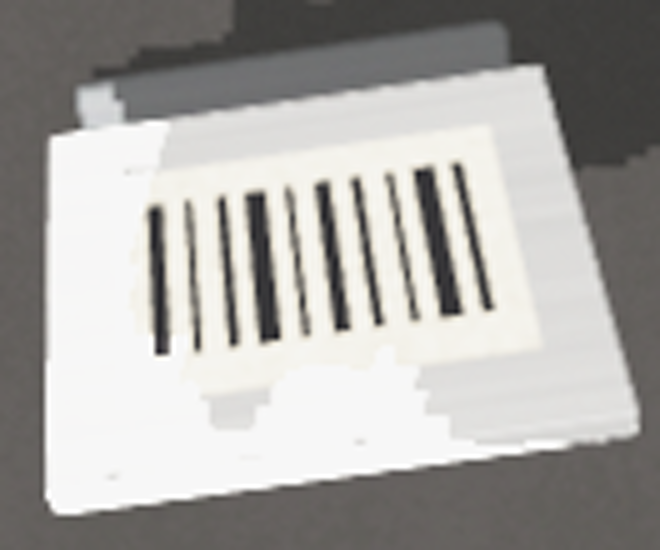

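```bash
python3 - <<'E'
from h import *
from scipy.optimize import least_squares
c=dict(np.load("lab.npz")); 
px=lambda p: np.array(p)/5+[225-.4,122-.4]
obs=px([(50,132),(543,66),(638,432),(50,510)]); uv=np.array([(-45,-40),(45,-40),(45,40),(-45,40)])/1000
def pts(q,uv):
    x,y,yaw,v0,til=q; u=np.array([-np.sin(yaw),np.cos(yaw),0]); f=np.array([np.cos(yaw),np.sin(yaw),0])
    v=f*np.sin(til)+np.array([0,0,np.cos(til)]); return np.array([x,y,.085])+uv[:,:1]*u+(uv[:,1:]+v0)*v
def proj(P):
    d=(P-c["C"][:3,3])@c["C"][:3,:3]; return d[:,:2]/d[:,2:]*c["f"]+[c["cx"],c["cy"]]
# leaning back 35 deg: normal 35 above level -> v is 35 deg from vertical
T=np.radians(35)
r=least_squares(lambda q:(proj(pts([*q,0,T],uv))-obs).ravel(),[.632,.32,0]); print("fix v0",r.x,r.fun.round(1))
r2=least_squares(lambda q:(proj(pts([*q,T],uv))-obs).ravel(),[.632,.32,0,0]); print("v0",r2.x,r2.fun.round(1))
for q in (r.x,): 
    pc=proj(pts([*q,0,T],np.array([(0,0),(.033,-.025),(.033,.025)])));print(((pc-[225-.4,122-.4])*5).round(0).tolist())
np.save("label.npy",r.x)
E
```

```text
fix v0 [0.63068287 0.32407223 0.13313522] [ 0.2  1.7  0.2  1.2  0.6 -1.1 -1.  -1.4]
v0 [0.62956451 0.3239209  0.13313857 0.00146539] [-0.1  1.6  0.4  1.   1.  -0.9 -1.3 -1.2]
[[316.0, 269.0], [491.0, 138.0], [542.0, 359.0]]
```

```bash
cat >> h.py <<'E'
RD=np.array([.5968,-.3246,.036]); RA=np.pi+.167
def qw(R): q=Rot.from_matrix(R).as_quat(); return np.r_[q[3],q[:3]]
def aim(P=np.radians(12)):
    x,y,yw=np.load("label.npy"); lab=np.array([x-.001,y,.085])
    d=np.array([cos(P)*cos(yw),cos(P)*sin(yw),-sin(P)]); X=-d; Y=np.array([-sin(yw),cos(yw),0]); Z=np.cross(X,Y)
    org=lab-.165*d; return org+.011*Z, qw(np.c_[X,Y,Z])
E
python3 - <<'E'
from h import *
t,q=aim(); print(t,q,env.solve_ik(t,q) is not None)
env.move_gripper(.06); env.move_to([.6,.1,.25],down(A)); env.move_to([RD[0],RD[1],.15],down(RA)); env.movel(RD,vel=.1)
env.move_gripper(.02,80); env.dwell(.3); print(env.current_opening(),env.current_force())
env.movel([RD[0],RD[1],.25],vel=.12); print(env.current_opening(),env.current_force(),env.current_time())
env.move_to([.5,0,.25],down(np.pi+.15)); env.move_to(t+[-.03,0,.1],q); env.movel(t,vel=.1); env.dwell(.3)
print(env.current_opening(),env.current_eef_pos(),env.current_time())
c=cap("wrist"); s=cap("scene")
cv2.imwrite("pics/e.png",np.hstack([cv2.resize(x["img"][:,:,::-1],(400,300)) for x in(c,s)]))
env.dwell(1.3); print(env.current_opening(),env.current_time())
E
```

```text
[0.46744997 0.30234479 0.10854581] [-0.10429695 -0.06615406  0.99231922 -0.00695307] True
0.03305611455132812 [-1.14365525  0.7874144   7.06167827]
0.03327241593994656 [ 0.04571136  0.14698894 -1.70424002] 69.9083
0.032997965796942655 [0.46750272 0.30246203 0.10888647] 73.8667
0.03311513420362695 75.2667
```

View pics/e.png

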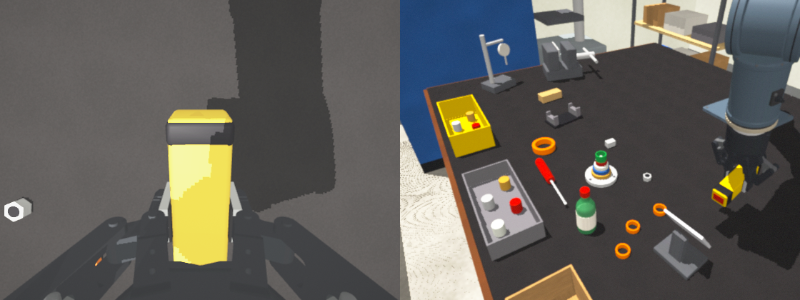

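```bash
python3 - <<'E'
from h import *
s=cap("scene"); T=toolT(); P=lambda p:(lambda d:(d[:2]/d[2]*s["f"]+[s["cx"],s["cy"]]))(((T@[*p,1])[:3]-s["C"][:3,3])@s["C"][:3,:3])
im=s["img"][:,:,::-1].copy()
for p in ((-.065,0,-.011),(-.065,.017,-.028),(-.065,-.017,-.028),(.065,.017,-.028),(.065,-.017,-.028),(-.065,.017,.006),(-.065,-.017,.006)):
    u=P(p); cv2.circle(im,tuple(np.round(u).astype(int)),1,(255,0,255),-1)
u=P((-.065,0,-.011)).astype(int); x0=max(0,u[0]-70); cv2.imwrite("pics/f.png",cv2.resize(im[u[1]-60:u[1]+45,x0:x0+140],None,fx=5,fy=5,interpolation=cv2.INTER_CUBIC)); print(env.current_time())
E
```

```text
75.3167
```

View pics/f.png

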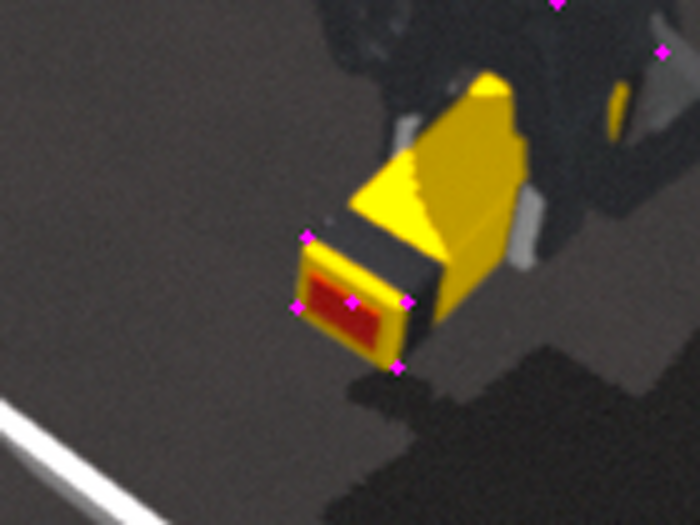

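```bash
python3 - <<'E'
from h import *
env.dwell(.6); t,q=aim(); env.movel(t+[-.03,0,.1],q,vel=.15); env.move_to([.5,0,.25],down(np.pi+.15))
env.move_to([RD[0],RD[1],.22],down(RA)); print(env.current_opening(),env.current_time())
env.movel([RD[0],RD[1],.07],vel=.12); env.dwell(.2); f0=np.array(env.current_force())
env.movel(RD+[0,0,.001],vel=.05); print((np.array(env.current_force())-f0).round(1),env.current_opening())
env.move_gripper(.06); env.dwell(.3); env.movel([RD[0],RD[1],.2],vel=.15)
hover(RD[:2],.22); env.dwell(.3); c=cap("wrist"); h=cv2.cvtColor(c["img"],cv2.COLOR_RGB2HSV); m=cv2.inRange(h,*HSV["reader"])
for k in cv2.findContours(m,cv2.RETR_EXTERNAL,cv2.CHAIN_APPROX_SIMPLE)[0]:
    if cv2.contourArea(k)>400: 
        b=cv2.minAreaRect(unproj(c,k[:,0],.064).astype(np.float32))
        if b[0][0]<.7: print(b)
env.move_to([.6,-.1,.3],down(A)); env.dwell(.3); s=cap("scene"); cv2.imwrite("pics/g.png",cv2.resize(s["img"][100:340,160:480,::-1],(800,600),interpolation=cv2.INTER_CUBIC)); print(env.current_time())
E
```

```text
0.03267091203606535 79.2417
[-1.9  1.7  2.3] 0.03314128849510233
((0.5954450964927673, -0.3250301480293274), (0.09460251778364182, 0.033786650747060776), 9.606222152709961)
85.675
```

View pics/g.png

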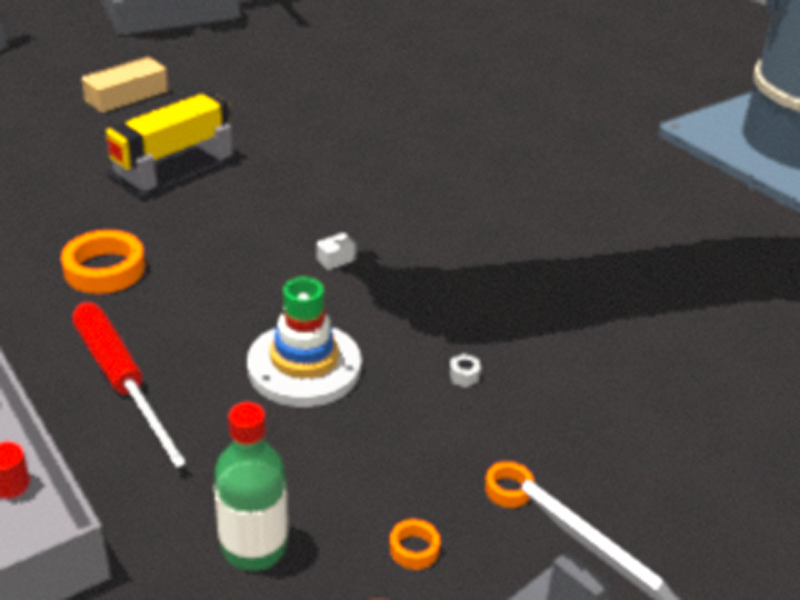

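The picture shows the stack intact with the green collar on top at about (303,298). The reader is back in its cradle at about (170,130), within 1 mm of where it started.

```bash
python3 -c "
from rig import env
print(env.close_job())"
```

```text
the job is handed in; nothing more can be done
None
```

The job is done and handed in at about 86 s, though the hand-in gave no verdict: the four rings on the bench (brass, blue, white, red; no 64 mm ring) and the green collar are stacked on the post, and the reader was held on the label for over a second, then laid back in its cradle.

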